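# Free the seized hold-down knob and move the forceps jar to the tray

## Task

The black knob that holds the steel forceps jar in its holder has seized: work it loose by rocking it back and forth in small arcs, reversing as soon as you feel it bind and never forcing it, because its stem shears easily. Once it breaks free, swing the hold-down tongue a quarter turn anticlockwise (seen from above) clear of the jar's foot and leave it open. Only then lift the jar straight out and set it down upright on the bare floor of the steel instrument tray, letting go once it stands there, without tipping it over or disturbing the other things on the table.

Things in the scene. Friction and masses are not known exactly. Their poses are not given: they have to be found in the camera images.
- holder: Aluminium jar holder fixed to the table, a plate 195 x 94 x 18 mm. Origin: on the table, straight below the knob's axis; +x points from the knob to the jar's socket, z up; the plate reaches 45 mm behind the origin, 150 mm ahead and 47 mm to either side. Left or right of the robot, at various yaws.
- knob_grip (a point): Middle of the knob's grip, on its vertical axis, 56 mm above the table; turns with the knob. A black bar 52 mm long (x), 12 thick (y) and 34 tall, from 38 to 72 mm above the table, on a 20 mm round neck; beneath it the tongue, top 31 mm above the table. Shut, the bar points along the holder's x. The jar's axis is 100 mm away.
- stem (a joint): Angle of stem and tongue (rad): 0 shut, + anticlockwise from above, end stops -0.6 and 1.75. Seized: drag 0.05 N m in a small arc, binds hard at both ends. Each time it is turned right up to its bind on one side, then on the other, the residue gives a little and the arc shifts; binds are irregular, unknown, anywhere within 0.41 rad of 0. After 2 or 3 full rocks it is free. One-sided force never frees it.
- knob (a joint): Wind-up of the knob against the stem (rad), a torsion spring of 16 N m/rad: knob angle = stem + knob. Near 0 while turning freely; it grows when the stem binds. 0.25 to 0.3 N m (under 0.02 rad) is enough to work it; above 0.48 N m (0.03 rad), either way, the stem shears.
- tongue_tip (a point): End of the hold-down tongue, top face: a dark steel strip 18 mm wide and 4 mm thick on the stem under the knob, reaching 76 mm from the knob's axis, so 12 mm over the edge of the jar's foot when shut and 3 mm above it. It is clear of the foot beyond about 0.5 rad.
- jar: Closed steel forceps jar, about 0.28 kg (it varies), solid and round: body 46 mm diameter, 60 mm tall, on a flat foot flange of 72 mm diameter and 6 mm thickness. Origin: centre of its underside; z up through its lid.
- socket (a point): Centre of the floor of the jar's socket, 18 mm above the table, 100 mm from the knob's axis: a ring of 76 mm inner diameter and 6 mm height round the jar's foot.
- tray: Open steel instrument tray fixed to the table, 250 (x) x 190 (y) x 30 mm outside, walls and floor 4 mm. Origin: centre of its underside. The half towards -x holds scissors and a bone file lying along y at x of about -60 and -100 mm (up to 7 mm above the floor); the half towards +x is bare.
- scissors: Scissors, 140 mm long, lying in the tray: leave alone. Origin under the middle.
- bone_file: Flat steel bone file, 140 mm, lying in the tray: leave alone.
- clamp: Artery clamp, 165 mm, lying flat on the table between holder and tray: leave alone. Origin under the middle.
- antiseptic: Amber bottle, 56 mm diameter, 130 mm tall, on the far side of the table: leave alone. Origin: centre of the underside.
- gallipot: Small steel bowl, 76 mm diameter, 45 mm tall, on the far side: leave alone. Origin: centre of the underside.
- phone: Black phone, 75 x 150 x 9 mm, at the left: leave alone.
- pen: Black pen, 140 mm, at the left near the robot: leave alone.
Things that resemble listed ones, but are neither listed nor needed, are in the scene too. What is shaped like the jar but red is not meant.

How it is judged (in metres and radians):
On the way, in this order (a step that is already met when the one before it is completed fails the run):
1. the knob has broken free and the tongue is swung open by well over half of a quarter turn (more than 1.1 rad) (value of joint stem above 1.1 rad), for 0.2 s.
2. the jar is lifted clear of its socket (40 mm or more) (z of jar in the frame of socket above 0.04 m), for 0.1 s.
3. the jar stands upright on the bare tray floor while still in the gripper (z of jar in the frame of tray below 0.009 m and angle between jar's own z axis and vertical below 0.06 rad and x of jar in the frame of tray between -0.095 and 0.095 m and y of jar in the frame of tray between -0.065 and 0.065 m and contact force between the fingers and jar above 0.5 N and contact force between jar and tray above 0.2 N), for 0.04 s.
At the end, for the whole second after the job is handed in: The jar stands released and at rest on the tray's floor, upright within 0.06 rad, its origin less than 9 mm above the tray's underside and within 95 mm (x) and 65 mm (y) of the tray's middle; the tongue is still open by more than 1.1 rad (z of jar in the frame of tray below 0.009 m and angle between jar's own z axis and vertical below 0.06 rad and x of jar in the frame of tray between -0.095 and 0.095 m and y of jar in the frame of tray between -0.065 and 0.065 m and value of joint stem above 1.1 rad and linear speed of jar below 0.02 m/s and angular speed of jar below 0.2 rad/s); the robot touches nothing.
It fails at once if the stem is sheared: wind-up beyond 0.03 rad (0.48 N m) either way (value of joint knob above 0.03 rad or value of joint knob below -0.03 rad).
It fails at once if the jar is levered out (raised 10 mm or pulled aside 10 mm) before the tongue is open by 1.1 rad (value of joint stem below 1.1 rad and (z of jar in the frame of socket above 0.01 m or horizontal distance between jar and socket above 0.01 m)).
It fails at once if the jar is tipped by more than 0.6 rad (angle between jar's own z axis and vertical above 0.6 rad).
It fails at once if another thing is moved by more than 30 mm (distance of any of scissors, bone_file, clamp, antiseptic, gallipot, phone, pen from where it was at the start of the episode above 0.03 m).
It also fails if it takes over 70 s, if anything falls off the work surface, if the arm or the gripper's body presses on something with over 40 N, if the wrist force passes 120 N, or if a joint passes its speed limit or range.

## Robot

A 7-joint arm with a two-finger parallel gripper is mounted at the origin on the work surface. World frame = base frame: x ahead of the robot, y to its left, z up, the work surface at z = 0. Lengths are in mm, angles in rad, forces in N, time in s.
With the tool pointing down it reaches from about 400 to 875 mm from the base axis. Payload 4.4 kg.
Tool frame: the origin (TCP) lies at the very end of the fingers, on their centre line; the grasp point (between the pads) lies 19 mm behind it; z points along the fingers, y is the line along which they close (so a half turn about z gives the same grasp; the last joint's range is limited). The gripper opens to 85 mm and grips with 20 to 120 N. Pads are 22 mm wide; open, the fingers measure 114 mm over their backs; the gripper's body (76 mm by 85 mm) begins 54 mm behind the grasp point. The pads swing forward as they close: fully open they stand 13 mm farther back than shut.
Start: joints at [1.157, 0.628, 0.038, 1.517, -0.027, 0.996, -0.02], TCP at [221.568, -611.086, 231.313] pointing down, gripper open.
Joint ranges: [-3.06, 3.06], [-0.37, 2.12], [-1.25, 1.32], [0.18, 2.47], [-1.1, 4.24], [0.23, 1.98], [-2.94, 2.94]. Speed limits (rad/s): [2.57, 2.57, 3.14, 3.14, 3.14, 3.14, 3.14].

## Interface

Orientations are given as [roll, pitch, yaw] about the fixed x, y, z axes, in that order (R = Rz(yaw) Ry(pitch) Rx(roll)).
In Python, from cell import read_state, get_image, camera_info, finish_job gives the robot as it stands.
- The arm moves only by the tool play_rows, never from a script. Its argument "deltas" is one flat list of numbers, 7 for each row, row after row: the shift along the tool's x, y, z in mm, then the turn, a rotation vector about the tool's x, y, z in rad, then the opening, from 0 (shut) to 1 (fully open). In form: [dx, dy, dz, ax, ay, az, grip, dx, dy, dz, ax, ay, az, grip, ...]. A call has 1 to 10 rows; each row is the pose to reach, as a shift and turn from the pose commanded when the call began, along the tool's axes at that moment; what a row does not reach only later rows make up. A row lasts 1/8 s, in which the tool goes at most 62.5 mm and 10.7 degrees, less where a joint would pass 70% of its speed; a pose out of reach is approached as far as the arm can. A call with a gripper value outside its range is refused whole. The fingers move at their own pace and stop on an object; the grip force is fixed at half the most. Time passes only in rows, so rows that repeat a pose let the fingers close. It gives the time, the measured TCP pose, the force, the opening and the grip force at its end, in the units of the state.
- read_state(): the state, without advancing time (a new reading comes with each control period).
- get_image(name): name is "side" or "top" or "wrist"; returns the picture (400x640x3 uint8, red, green, blue); there is no depth.
- camera_info(name): a dict with "fx", "fy", "cx", "cy" (pixels), "distortion" ([k1, k2, p1, p2, k3] as OpenCV has them; the pictures are not rectified), "T" (4x4, takes a point from camera to world coordinates). Camera axes: x right, y down, z forward; pixel columns grow to the right and rows downward; lengths in mm; the calibration is good to about 2 mm. A picture is of the moment at which its call begins: read the wrist's pose just before it. camera_info takes no time and is no camera call; for the wrist camera it gives the pose at the moment of the call.
- finish_job(): hands the job in; it is judged then, once.
The state is a dict: "clock": time; "qpos": joint angles; "qd": joint speeds; "tau": joint torques, N m; "eef_pos": TCP position; "tool_rot": TCP orientation; "force": force on the tool from outside, world axes, zero at the start; "torque": the same for the moment, N m; "width": finger opening in mm; "gripper_force": force on a finger pad.
Only numpy, scipy, OpenCV 4.12 (cv2) and the standard library are available. Lean on these libraries where they do the work, as an engineer would, in place of code of your own. Each camera call takes 0.05 s, during which the arm holds its last target. There are 200 camera calls.

## Working session

There is one attempt and no reset: what is moved stays moved. The work goes in short steps, Python scripts to look and compute and a tool call to move; the robot and the scene stay as the last step left them, time stands still between calls to the robot, and variables do not carry over. Pictures are saved under pics/ and viewed, at most 10 in all, crops included, and the job is handed in when it is done.

Besides the shell and the picture viewer there is one more tool, called after "Call:" by a JSON object that holds its "method" and its "body", one argument or row to a line. play_rows: Moves the arm, as the interface text tells. Its arguments: {"type":"object","properties":{"deltas":{"type":"array"}},"required":["deltas"]}

```bash
ls; mkdir -p pics
cat > h.py <<'E'
import numpy as np, cv2
from cell import read_state, get_image, camera_info, finish_job
from scipy.spatial.transform import Rotation as R
def ray(ci,uv):
    K=np.array([[ci['fx'],0,ci['cx']],[0,ci['fy'],ci['cy']],[0,0,1]])
    p=cv2.undistortPoints(np.array(uv,float).reshape(-1,1,2),K,np.array(ci['distortion'])).reshape(-1,2)
    T=np.array(ci['T']); d=np.c_[p,np.ones(len(p))]@T[:3,:3].T
    return T[:3,3],d
def onplane(ci,uv,z):
    o,d=ray(ci,uv); return o+d*((z-o[2])/d[:,2])[:,None]
def proj(ci,P):
    K=np.array([[ci['fx'],0,ci['cx']],[0,ci['fy'],ci['cy']],[0,0,1]])
    W=np.linalg.inv(np.array(ci['T']))
    return cv2.projectPoints(np.array(P,float).reshape(-1,1,3),cv2.Rodrigues(W[:3,:3])[0],W[:3,3],K,np.array(ci['distortion']))[0].reshape(-1,2)
def save(n,im): cv2.imwrite(f'pics/{n}.png',cv2.cvtColor(im,cv2.COLOR_RGB2BGR))
E
python3 - <<'E'
from h import *
np.set_printoptions(precision=3,suppress=True)
ims=[]
for n in ['top','side']:
    im=get_image(n);save(n,im);ims.append(im);ci=camera_info(n);np.save(n+'.npy',im);print(n,ci['fx'],ci['distortion'],np.array(ci['T']))
s=read_state();print({k:s[k] for k in s})
E
```

```text
pics
top 462.5667285124631 [-0.114  0.     0.     0.     0.   ] [[  -0.005   -0.982    0.188  313.793]
 [  -1.       0.009    0.022   44.059]
 [  -0.023   -0.188   -0.982 1145.452]
 [   0.       0.       0.       1.   ]]
side 387.3319198441658 [-0.04  0.    0.    0.    0.  ] [[ -0.968  -0.156   0.197 350.387]
 [ -0.25    0.521  -0.816 836.508]
 [  0.025  -0.839  -0.543 574.411]
 [  0.      0.      0.      1.   ]]
{'clock': 0.1, 'qpos': array([ 1.157,  0.629,  0.038,  1.518, -0.027,  0.996, -0.02 ]), 'qd': array([ 0.001, -0.002,  0.001, -0.002, -0.001,  0.001,  0.001]), 'tau': array([  0.004, -56.453,   1.23 , -19.397,   0.011,   0.005,   0.   ]), 'eef_pos': array([ 221.357, -610.545,  230.489]), 'tool_rot': array([-3.14 ,  0.   ,  0.348]), 'force': array([ 0.515,  0.822, -0.401]), 'torque': array([0.071, 0.028, 0.032]), 'gripper_force': 0.0, 'width': 85.40612237445427}
```

View pics/top.png

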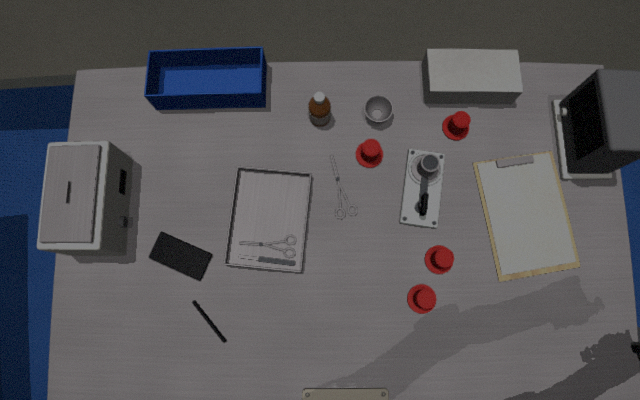

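View pics/side.png

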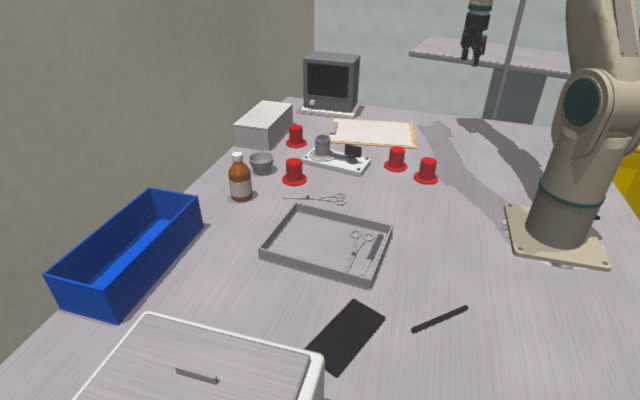

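Top view: holder with the black knob at about (423,203) and the grey jar lid at (429,163). The tray is at (270,220) with its bare half at the top, and the clamp at (342,190). The jar-like candidates are the grey one at (429,163) and red ones at (369,152), (457,125), (439,259) and (421,298). Only the grey one is steel and sits in the holder under the tongue. Next I'll confirm with an enlarged crop and take rough positions.

Run:
```python
from h import *
np.set_printoptions(precision=1,suppress=True)
t=np.load('top.npy');s=np.load('side.npy')
a=cv2.resize(t[140:240,380:460],None,fx=5,fy=5,interpolation=cv2.INTER_CUBIC)
b=cv2.resize(s[125:185,295:380],None,fx=4.5,fy=4.5,interpolation=cv2.INTER_CUBIC)
c=np.zeros((500,400+b.shape[1],3),np.uint8);c[:,:400]=a;c[:b.shape[0],400:]=b
save('crop',c);print(c.shape)
ct=camera_info('top')
print('plate',onplane(ct,[(408,149),(445,152),(437,228),(400,222)],18))
print('knob',onplane(ct,[(423,203)],65),'lid',onplane(ct,[(429.5,161)],84))
print('tray',onplane(ct,[(237,169),(312,174),(303,272),(227,264)],30))
print('scis',onplane(ct,[(268,245),(338,155),(343,218)],5))
print('red',onplane(ct,[(369,157),(457,130),(439,261),(421,299)],0))
```

```text
(500, 782, 3)
plate [[ 688.3 -168.6   18. ]
 [ 679.8 -263.5   18. ]
 [ 483.8 -231.6   18. ]
 [ 499.8 -140.3   18. ]]
knob [[ 537.5 -189.6   65. ]] lid [[ 636.  -206.5   84. ]]
tray [[636.5 265.4  30. ]
 [621.1  76.3  30. ]
 [378.1  98.8  30. ]
 [397.9 283.5  30. ]]
scis [[446.8 187.1   5. ]
 [677.9  10.    5. ]
 [513.3  -0.1   5. ]]
red [[ 673.3  -70.1    0. ]
 [ 746.2 -304.5    0. ]
 [ 403.8 -236.9    0. ]
 [ 311.4 -188.3    0. ]]
```

View pics/crop.png

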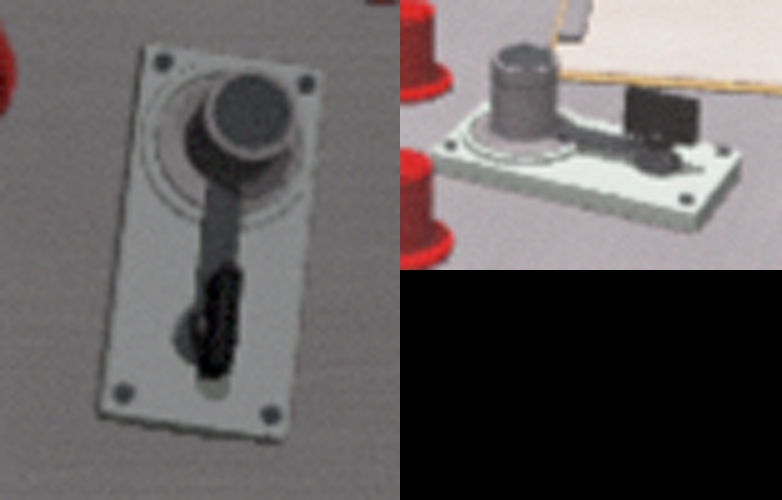

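Confirmed: the grey jar is in the holder, with the tongue shut over its foot and the knob bar aligned along the holder. I'll move the wrist camera over it.

```bash
cat >> h.py <<'E'
def delta(pos,yaw):
    s=read_state(); Rt=R.from_euler('xyz',s['tool_rot']); 
    Rg=R.from_euler('xyz',[np.pi,0,yaw])
    return np.round(Rt.inv().apply(np.array(pos)-s['eef_pos']),1),np.round((Rt.inv()*Rg).as_rotvec(),3)
E
python3 - <<'E'
from h import *
np.set_printoptions(precision=3,suppress=True)
ci=camera_info('wrist');s=read_state()
Rt=R.from_euler('xyz',s['tool_rot']).as_matrix();T=np.array(ci['T'])
print(Rt.T@(T[:3,3]-s['eef_pos']),Rt.T@T[:3,:3],ci['fx'],ci['distortion'])
print(delta([540,-200,290],-0.155))
E
```

```text
[  68.729    0.004 -143.077] [[ 0.    -0.962 -0.272]
 [ 1.     0.    -0.001]
 [ 0.001 -0.272  0.962]] 288.11119633257977 [-0.002  0.     0.     0.     0.   ]
(array([ 439.5, -277.5,  -59. ]), array([-0.002,  0.   ,  0.503]))
```

Run:
```python
from h import *
print(delta([610,-201,200],-0.155))
```

```text
(array([ 505. , -252.5,   30.9]), array([-0.002,  0.   ,  0.503]))
```

Call:
{"method": "play_rows", "body": {
  "deltas": [50,-25,0,0,0,0.05,1,100,-50,0,0,0,0.1,1,150,-75,0,0,0,0.15,1,200,-100,0,0,0,0.2,1,250,-125,0,0,0,0.25,1,300,-150,0,0,0,0.3,1,350,-175,10,0,0,0.35,1,400,-200,20,0,0,0.4,1,450,-225,30,0,0,0.45,1,505,-252,31,0,0,0.503,1]
}}

```text
clock: 1.35
eef_pos: [610.5, -200.9, 199.1]
tool_rot: [3.141, 0.002, -0.158]
force: [1.1, -1.0, 0.1]
width: 85.8
gripper_force: 0.0
```

Call:
{"method": "play_rows", "body": {
  "deltas": [0,0,0,0,0,0,1,0,0,0,0,0,0,1]
}}

```text
clock: 1.6
eef_pos: [609.8, -202.3, 199.7]
tool_rot: [3.141, 0.001, -0.154]
force: [-0.1, -0.6, 0.5]
width: 85.9
gripper_force: 0.0
```

Run:
```python
from h import *
s=read_state();print(s['clock'],s['eef_pos'],s['tool_rot'],s['qpos'])
ci=camera_info('wrist');im=get_image('wrist');save('w1',im);np.savez('w1.npz',im=im,ci=np.array(ci,dtype=object))
```

```text
1.6 [ 609.82212633 -202.26556502  199.74553723] [ 3.14075466e+00  1.49080349e-03 -1.54470916e-01] [ 0.17438322  0.65646662  0.17168744  1.57525241 -0.12985751  0.92244438
 -1.33554406]
```

View pics/w1.png

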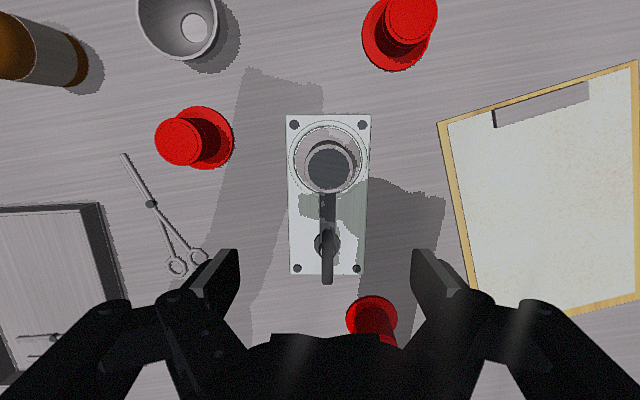

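Wrist view: plate corners are near (287,115), (371,115), (368,275) and (290,275), lid at (329,165), knob bar at (328,258). I'll take a second view 80 mm back for triangulation.

Call:
{"method": "play_rows", "body": {
  "deltas": [-40,0,0,0,0,0,1,-80,0,0,0,0,0,1,-80,0,0,0,0,0,1,-80,0,0,0,0,0,1]
}}

```text
clock: 2.15
eef_pos: [531.7, -191.2, 201.0]
tool_rot: [3.141, -0.002, -0.157]
force: [0.8, 0.2, -0.4]
width: 85.4
gripper_force: 0.0
```

Run:
```python
from h import *
ci=camera_info('wrist');im=get_image('wrist');np.savez('w2.npz',im=im,ci=np.array(ci,dtype=object))
a=np.load('w1.npz',allow_pickle=True)['im'][100:300,270:390]
b=im[120:360,260:400]
A=cv2.resize(a,(360,600),interpolation=cv2.INTER_CUBIC);B=cv2.resize(b,(350,600),interpolation=cv2.INTER_CUBIC)
save('w12',np.hstack([A,B]))
```

```text
(no output)
```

View pics/w12.png

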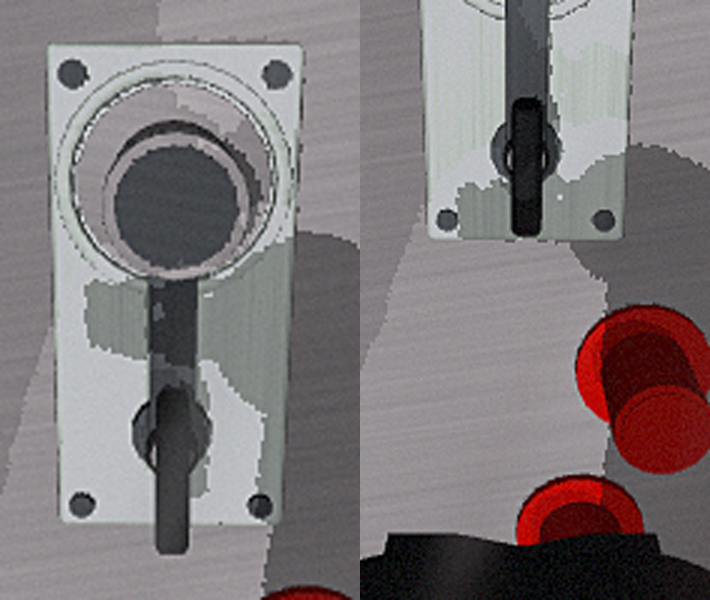

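```bash
cat > m.py <<'E'
from h import *
np.set_printoptions(precision=1,suppress=True)
c1=np.load('w1.npz',allow_pickle=True)['ci'].item();c2=np.load('w2.npz',allow_pickle=True)['ci'].item()
f1=lambda p:np.array([(270+(x+.5)/3-.5,100+(y+.5)/3-.5) for x,y in p]);f2=lambda p:np.array([(260+(x-360+.5)/2.5-.5,120+(y+.5)/2.5-.5) for x,y in p])
def tri(p,q):
    o,d=ray(c1,p);O,D=ray(c2,q)
    for a,b in zip(d,D):
        t=np.linalg.lstsq(np.c_[a,-b],O-o,rcond=None)[0];print((o+a*t[0]+O+b*t[1])/2,'gap',np.linalg.norm(o+a*t[0]-O-b*t[1]))
print('tri bar rear, front, screws');tri(f1([(172.5,553),(174,391),(81,504),(260,505)]),f2([(526.5,235),(527,97),(447,220),(603,220)]))
S=onplane(c1,f1([(72,73),(278,73),(81,504),(260,505)]),18);print('screws',S,np.arctan2(*(S[:2]-S[2:]).T[[1,0]].reshape(2,-1)) )
print(onplane(c2,f2([(447,220),(603,220)]),18))
print('corners',onplane(c1,f1([(49,45),(303,45),(62,522),(281,522)]),18))
print('bar z72',onplane(c1,f1([(172.5,553),(174,391)]),72),onplane(c2,f2([(526.5,235),(527,97)]),72))
print('lid',onplane(c1,f1([(177,208),(115,208),(240,208),(177,147),(177,270)]),84))
E
python3 m.py
```

```text
tri bar rear, front, screws
[ 511.5 -189.9   71. ] gap 0.05106352241651755
[ 562.4 -198.4   45.5] gap 0.281743128572492
[ 507.7 -151.4   17.8] gap 0.3634985930508274
[ 496.4 -224.7   18.9] gap 0.6331259340650274
screws [[ 679.3 -179.3   18. ]
 [ 667.8 -253.1   18. ]
 [ 507.8 -151.2   18. ]
 [ 495.8 -225.    18. ]] [-0.2 -0.2]
[[ 507.7 -151.6   18. ]
 [ 496.2 -224.4   18. ]]
corners [[ 690.1 -172.9   18. ]
 [ 676.1 -263.1   18. ]
 [ 500.8 -141.8   18. ]
 [ 486.6 -232.8   18. ]]
bar z72 [[ 512.1 -190.    72. ]
 [ 572.7 -199.8   72. ]] [[ 511.8 -190.    72. ]
 [ 565.7 -198.6   72. ]]
lid [[ 635.5 -210.2   84. ]
 [ 638.4 -191.7   84. ]
 [ 632.6 -229.    84. ]
 [ 653.5 -212.9   84. ]
 [ 616.5 -207.3   84. ]]
```

Run:
```python
from h import *
print(delta([536.8,-194.1,42],-0.160))
s=read_state();print(s['torque'],s['eef_pos'])
```

```text
(array([  4.8,   2.3, 158.8]), array([ 0.   , -0.002,  0.003]))
[-0.02221215  0.02427034  0.00552919] [ 532.14813553 -190.93117981  200.80241244]
```

Call:
{"method": "play_rows", "body": {
  "deltas": [5,2,40,0,0,0.003,1,5,2,80,0,0,0.003,1,5,2,120,0,0,0.003,0.6,5,2,145,0,0,0.003,0.4,5,2,159,0,0,0.003,0.25,5,2,159,0,0,0.003,0.22,5,2,159,0,0,0.003,0.22]
}}

```text
clock: 3.08
eef_pos: [535.7, -193.4, 41.4]
tool_rot: [3.141, 0.0, -0.159]
force: [-1.5, -2.2, -7.8]
width: 18.8
gripper_force: 4.6
```

```bash
cat > r.py <<'E'
from h import *
a=[]
for i in range(2):
    s=read_state();a.append(s)
print('t %.2f'%s['clock'],'pos',s['eef_pos'].round(1),'yaw %.4f'%s['tool_rot'][2],'F',s['force'].round(1),'Tq',s['torque'].round(3),'w %.2f gf %.1f q7 %.4f'%(s['width'],s['gripper_force'],s['qpos'][6]))
E
python3 r.py
python3 - <<'E'
from h import *
im=get_image('side');save('s2',cv2.resize(im[100:200,280:400],None,fx=5,fy=5,interpolation=cv2.INTER_CUBIC))
E
```

```text
t 3.08 pos [ 535.7 -193.4   41.4] yaw -0.1590 F [-1.5 -2.2 -7.8] Tq [-0.602  0.293  0.039] w 18.76 gf 4.6 q7 -1.2706
```

View pics/s2.png

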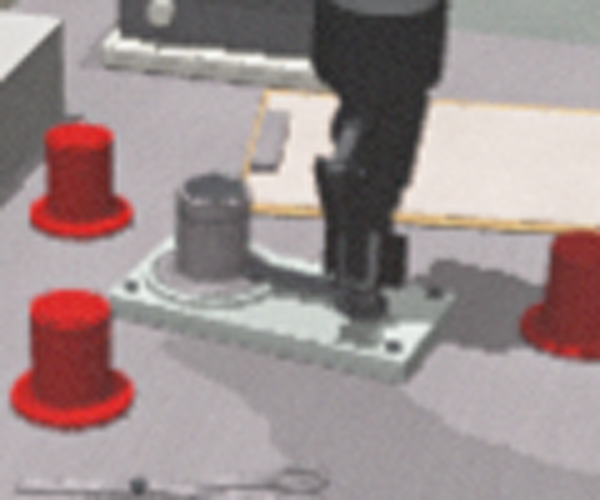

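The gripper straddles the knob bar without touching the jar or plate. I'll let it settle and then close gradually.

Call:
{"method": "play_rows", "body": {
  "deltas": [0,0,0,0,0,0,0.18,0,0,0,0,0,0,0.18,0,0,0,0,0,0,0.18,0,0,0,0,0,0,0.18]
}}

```text
clock: 3.62
eef_pos: [536.4, -193.3, 42.6]
tool_rot: [3.141, -0.002, -0.159]
force: [-4.1, -2.9, 7.1]
width: 15.4
gripper_force: 6.9
```

```bash
python3 r.py
```

```text
t 3.62 pos [ 536.4 -193.3   42.6] yaw -0.1588 F [-4.1 -2.9  7.1] Tq [-0.685  0.807 -0.021] w 15.41 gf 6.9 q7 -1.2706
```

Call:
{"method": "play_rows", "body": {
  "deltas": [0,0,0,0,0,0,0.14,0,0,0,0,0,0,0.14,0,0,0,0,0,0,0.14,0,0,0,0,0,0,0.14]
}}

```text
clock: 4.12
eef_pos: [536.4, -193.5, 42.8]
tool_rot: [3.14, -0.002, -0.159]
force: [-3.3, -3.4, 7.0]
width: 12.5
gripper_force: 26.8
```

```bash
python3 r.py
```

```text
t 4.12 pos [ 536.4 -193.5   42.8] yaw -0.1590 F [-3.3 -3.4  7. ] Tq [-0.707  0.832  0.029] w 12.50 gf 26.8 q7 -1.2706
```

Call:
{"method": "play_rows", "body": {
  "deltas": [0,0,0,0,0,-0.012,0.146,0,0,0,0,0,-0.025,0.146,0,0,0,0,0,-0.025,0.146]
}}

```text
clock: 4.5
eef_pos: [536.4, -193.5, 42.8]
tool_rot: [3.141, -0.002, -0.134]
force: [-4.1, -2.7, 7.5]
width: 12.6
gripper_force: 26.8
```

```bash
python3 r.py
```

```text
t 4.50 pos [ 536.4 -193.5   42.8] yaw -0.1341 F [-4.1 -2.7  7.5] Tq [-0.702  0.854 -0.032] w 12.58 gf 26.8 q7 -1.2545
```

Call:
{"method": "play_rows", "body": {
  "deltas": [0,0,0,0,0,-0.011,0.14,0,0,0,0,0,-0.022,0.14]
}}

```text
clock: 4.75
eef_pos: [536.4, -193.5, 42.8]
tool_rot: [3.14, -0.002, -0.112]
force: [-3.6, -3.2, 7.8]
width: 12.5
gripper_force: 27.6
```

```bash
python3 r.py
```

```text
t 4.75 pos [ 536.4 -193.5   42.8] yaw -0.1120 F [-3.6 -3.2  7.8] Tq [-0.647  0.829 -0.1  ] w 12.52 gf 27.6 q7 -1.2403
```

Call:
{"method": "play_rows", "body": {
  "deltas": [0,0,0,0,0,-0.008,0.14,0,0,0,0,0,-0.015,0.14]
}}

```text
clock: 5.0
eef_pos: [536.4, -193.6, 42.8]
tool_rot: [3.14, -0.002, -0.097]
force: [-3.9, -3.9, 8.4]
width: 12.6
gripper_force: 27.6
```

```bash
python3 r.py
```

```text
t 5.00 pos [ 536.4 -193.6   42.8] yaw -0.0972 F [-3.9 -3.9  8.4] Tq [-0.713  0.878 -0.094] w 12.63 gf 27.6 q7 -1.2307
```

Call:
{"method": "play_rows", "body": {
  "deltas": [0,0,0,0,0,-0.011,0.14,0,0,0,0,0,-0.022,0.14]
}}

```text
clock: 5.25
eef_pos: [536.4, -193.5, 42.8]
tool_rot: [3.14, -0.002, -0.075]
force: [-4.3, -3.2, 8.1]
width: 12.5
gripper_force: 27.6
```

```bash
python3 r.py
```

```text
t 5.25 pos [ 536.4 -193.5   42.8] yaw -0.0750 F [-4.3 -3.2  8.1] Tq [-0.694  0.865 -0.146] w 12.47 gf 27.6 q7 -1.2165
```

Call:
{"method": "play_rows", "body": {
  "deltas": [0,0,0,0,0,-0.01,0.14,0,0,0,0,0,-0.01,0.14]
}}

```text
clock: 5.5
eef_pos: [536.4, -193.5, 42.8]
tool_rot: [3.14, -0.002, -0.065]
force: [-3.8, -2.6, 8.0]
width: 12.4
gripper_force: 27.6
```

```bash
python3 r.py
```

```text
t 5.50 pos [ 536.4 -193.5   42.8] yaw -0.0652 F [-3.8 -2.6  8. ] Tq [-0.809  0.826 -0.09 ] w 12.35 gf 27.6 q7 -1.2102
```

Create r.py:
```python
from h import *
t=[]
for i in range(3):
    s=read_state();t.append(s['torque'][2])
    if i<2: get_image('side')
print('t %.2f'%s['clock'],'pos',s['eef_pos'].round(1),'yaw %.4f'%s['tool_rot'][2],'F',s['force'].round(1),'Tz %.3f'%np.mean(t),np.round(t,3),'w %.2f gf %.1f q7 %.4f'%(s['width'],s['gripper_force'],s['qpos'][6]))
```

```text
(no output)
```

Call:
{"method": "play_rows", "body": {
  "deltas": [0,0,0,0,0,-0.011,0.14,0,0,0,0,0,-0.022,0.14]
}}

```text
clock: 5.75
eef_pos: [536.4, -193.5, 42.8]
tool_rot: [3.14, -0.002, -0.043]
force: [-4.3, -2.9, 7.7]
width: 12.5
gripper_force: 27.6
```

```bash
python3 r.py
```

```text
t 5.85 pos [ 536.4 -193.6   42.8] yaw -0.0431 F [-3.3 -3.4  7.8] Tz -0.109 [-0.149 -0.096 -0.084] w 12.86 gf 27.6 q7 -1.1959
```

Call:
{"method": "play_rows", "body": {
  "deltas": [0,0,0,0,0,-0.012,0.14,0,0,0,0,0,-0.024,0.14]
}}

```text
clock: 6.1
eef_pos: [536.4, -193.5, 42.8]
tool_rot: [3.14, -0.002, -0.019]
force: [-3.5, -4.1, 7.2]
width: 12.1
gripper_force: 27.6
```

```bash
python3 r.py
```

```text
t 6.20 pos [ 536.4 -193.5   42.8] yaw -0.0191 F [-3.1 -2.4  9. ] Tz -0.101 [-0.117 -0.105 -0.08 ] w 12.02 gf 27.6 q7 -1.1805
```

Call:
{"method": "play_rows", "body": {
  "deltas": [0,0,0,0,0,-0.012,0.14,0,0,0,0,0,-0.024,0.14]
}}

```text
clock: 6.45
eef_pos: [536.4, -193.6, 42.8]
tool_rot: [3.14, -0.001, 0.005]
force: [-4.0, -4.6, 8.7]
width: 12.5
gripper_force: 27.6
```

```bash
python3 r.py
```

```text
t 6.55 pos [ 536.4 -193.6   42.8] yaw 0.0049 F [-4.2 -3.4  7.5] Tz -0.112 [-0.136 -0.077 -0.124] w 11.90 gf 27.6 q7 -1.1650
```

Call:
{"method": "play_rows", "body": {
  "deltas": [0,0,0,0,0,-0.012,0.14,0,0,0,0,0,-0.024,0.14]
}}

```text
clock: 6.8
eef_pos: [536.4, -193.6, 42.8]
tool_rot: [3.14, -0.001, 0.029]
force: [-4.3, -3.3, 7.1]
width: 12.2
gripper_force: 27.7
```

```bash
python3 r.py
```

```text
t 6.90 pos [ 536.4 -193.6   42.8] yaw 0.0288 F [-3.5 -3.4  8.4] Tz -0.105 [-0.18  -0.093 -0.041] w 12.50 gf 27.7 q7 -1.1496
```

Call:
{"method": "play_rows", "body": {
  "deltas": [0,0,0,0,0,-0.012,0.14,0,0,0,0,0,-0.025,0.14]
}}

```text
clock: 7.15
eef_pos: [536.4, -193.6, 42.8]
tool_rot: [3.14, -0.001, 0.054]
force: [-3.9, -3.7, 7.7]
width: 12.7
gripper_force: 29.0
```

```bash
python3 r.py
```

```text
t 7.25 pos [ 536.4 -193.6   42.8] yaw 0.0535 F [-3.8 -2.9  7.8] Tz -0.152 [-0.181 -0.158 -0.119] w 12.62 gf 29.0 q7 -1.1337
```

Call:
{"method": "play_rows", "body": {
  "deltas": [0,0,0,0,0,-0.005,0.14,0,0,0,0,0,-0.01,0.14]
}}

```text
clock: 7.5
eef_pos: [536.4, -193.7, 42.8]
tool_rot: [3.14, -0.001, 0.063]
force: [-3.4, -4.3, 9.0]
width: 12.7
gripper_force: 30.2
```

```bash
python3 r.py
```

```text
t 7.60 pos [ 536.4 -193.7   42.8] yaw 0.0631 F [-3.8 -3.9  7.5] Tz -0.188 [-0.244 -0.121 -0.2  ] w 12.42 gf 30.2 q7 -1.1274
```

Call:
{"method": "play_rows", "body": {
  "deltas": [0,0,0,0,0,-0.005,0.14,0,0,0,0,0,-0.01,0.14]
}}

```text
clock: 7.85
eef_pos: [536.4, -193.6, 42.8]
tool_rot: [3.14, -0.001, 0.073]
force: [-4.0, -3.8, 7.4]
width: 12.7
gripper_force: 31.8
```

```bash
python3 r.py
```

```text
t 7.95 pos [ 536.3 -193.6   42.8] yaw 0.0729 F [-4.1 -3.8  7.4] Tz -0.245 [-0.271 -0.255 -0.21 ] w 12.36 gf 31.8 q7 -1.1211
```

Call:
{"method": "play_rows", "body": {
  "deltas": [0,0,0,0,0,-0.005,0.14,0,0,0,0,0,-0.01,0.14]
}}

```text
clock: 8.2
eef_pos: [536.4, -193.7, 42.8]
tool_rot: [3.14, -0.001, 0.083]
force: [-3.6, -3.1, 7.8]
width: 12.6
gripper_force: 33.4
```

```bash
python3 r.py
```

```text
t 8.30 pos [ 536.3 -193.7   42.8] yaw 0.0826 F [-4.2 -3.4  7.3] Tz -0.352 [-0.424 -0.332 -0.301] w 12.51 gf 33.4 q7 -1.1148
```

Call:
{"method": "play_rows", "body": {
  "deltas": [0,0,0,0,0,0.03,0.14,0,0,0,0,0,0.06,0.14,0,0,0,0,0,0.09,0.14]
}}

```text
clock: 8.68
eef_pos: [536.4, -193.6, 42.8]
tool_rot: [3.14, -0.002, -0.007]
force: [-3.6, -4.3, 7.8]
width: 12.5
gripper_force: 28.4
```

```bash
python3 r.py
```

```text
t 8.78 pos [ 536.4 -193.6   42.8] yaw -0.0062 F [-4.4 -3.7  8. ] Tz 0.062 [ 0.115 -0.003  0.076] w 12.49 gf 28.4 q7 -1.1723
```

Call:
{"method": "play_rows", "body": {
  "deltas": [0,0,0,0,0,0.015,0.14,0,0,0,0,0,0.03,0.14,0,0,0,0,0,0.05,0.14]
}}

```text
clock: 9.15
eef_pos: [536.4, -193.6, 42.8]
tool_rot: [3.14, -0.002, -0.056]
force: [-3.5, -3.0, 7.1]
width: 12.9
gripper_force: 28.4
```

```bash
python3 r.py
```

```text
t 9.25 pos [ 536.4 -193.6   42.8] yaw -0.0560 F [-4.1 -3.4  7.8] Tz 0.053 [0.086 0.064 0.01 ] w 12.29 gf 28.4 q7 -1.2043
```

Call:
{"method": "play_rows", "body": {
  "deltas": [0,0,0,0,0,0.015,0.14,0,0,0,0,0,0.03,0.14,0,0,0,0,0,0.05,0.14]
}}

```text
clock: 9.62
eef_pos: [536.4, -193.5, 42.8]
tool_rot: [3.14, -0.002, -0.106]
force: [-4.3, -4.2, 6.9]
width: 12.5
gripper_force: 28.5
```

```bash
python3 r.py
```

```text
t 9.72 pos [ 536.4 -193.5   42.8] yaw -0.1060 F [-3.7 -4.   8.8] Tz 0.086 [0.097 0.049 0.112] w 12.44 gf 28.5 q7 -1.2365
```

Call:
{"method": "play_rows", "body": {
  "deltas": [0,0,0,0,0,0.015,0.14,0,0,0,0,0,0.03,0.14,0,0,0,0,0,0.05,0.14]
}}

```text
clock: 10.1
eef_pos: [536.5, -193.5, 42.8]
tool_rot: [3.14, -0.002, -0.156]
force: [-3.7, -3.1, 7.9]
width: 12.6
gripper_force: 28.5
```

```bash
python3 r.py
```

```text
t 10.20 pos [ 536.5 -193.6   42.8] yaw -0.1560 F [-3.2 -3.9  7.8] Tz 0.064 [0.105 0.018 0.071] w 12.16 gf 28.5 q7 -1.2687
```

Call:
{"method": "play_rows", "body": {
  "deltas": [0,0,0,0,0,0.015,0.14,0,0,0,0,0,0.03,0.14,0,0,0,0,0,0.05,0.14]
}}

```text
clock: 10.58
eef_pos: [536.4, -193.5, 42.8]
tool_rot: [3.141, -0.002, -0.206]
force: [-3.5, -3.5, 6.9]
width: 12.6
gripper_force: 28.5
```

```bash
python3 r.py
```

```text
t 10.68 pos [ 536.4 -193.6   42.8] yaw -0.2059 F [-3.2 -3.2  8.1] Tz 0.074 [0.095 0.09  0.036] w 12.48 gf 28.6 q7 -1.3010
```

Call:
{"method": "play_rows", "body": {
  "deltas": [0,0,0,0,0,0.015,0.14,0,0,0,0,0,0.03,0.14,0,0,0,0,0,0.05,0.14]
}}

```text
clock: 11.05
eef_pos: [536.5, -193.5, 42.8]
tool_rot: [3.141, -0.002, -0.256]
force: [-3.5, -3.2, 7.9]
width: 12.4
gripper_force: 28.5
```

```bash
python3 r.py
```

```text
t 11.15 pos [ 536.5 -193.5   42.8] yaw -0.2558 F [-3.1 -3.4  8.3] Tz 0.105 [0.114 0.088 0.112] w 12.47 gf 28.6 q7 -1.3332
```

Call:
{"method": "play_rows", "body": {
  "deltas": [0,0,0,0,0,0.015,0.14,0,0,0,0,0,0.03,0.14,0,0,0,0,0,0.05,0.14]
}}

```text
clock: 11.52
eef_pos: [536.5, -193.5, 42.8]
tool_rot: [3.141, -0.002, -0.306]
force: [-4.0, -2.9, 8.4]
width: 12.9
gripper_force: 28.5
```

```bash
python3 r.py
```

```text
t 11.62 pos [ 536.5 -193.5   42.8] yaw -0.3060 F [-3.2 -2.9  8.5] Tz 0.052 [ 0.141  0.055 -0.04 ] w 12.49 gf 28.6 q7 -1.3656
```

Call:
{"method": "play_rows", "body": {
  "deltas": [0,0,0,0,0,0.015,0.14,0,0,0,0,0,0.03,0.14,0,0,0,0,0,0.05,0.14]
}}

```text
clock: 12.0
eef_pos: [536.4, -193.5, 42.8]
tool_rot: [3.141, -0.002, -0.356]
force: [-4.0, -3.5, 7.7]
width: 12.3
gripper_force: 28.6
```

```bash
python3 r.py
```

```text
t 12.10 pos [ 536.5 -193.5   42.8] yaw -0.3558 F [-4.8 -3.7  7.6] Tz 0.088 [0.124 0.093 0.047] w 12.54 gf 28.6 q7 -1.3979
```

Call:
{"method": "play_rows", "body": {
  "deltas": [0,0,0,0,0,0.02,0.14,0,0,0,0,0,0.04,0.14,0,0,0,0,0,0.055,0.14]
}}

```text
clock: 12.48
eef_pos: [536.5, -193.4, 42.8]
tool_rot: [3.141, -0.002, -0.41]
force: [-4.3, -2.8, 8.6]
width: 12.6
gripper_force: 31.0
```

```bash
python3 r.py
```

```text
t 12.57 pos [ 536.5 -193.4   42.8] yaw -0.4101 F [-4.4 -3.2  7.7] Tz 0.200 [0.23  0.186 0.185] w 12.72 gf 30.9 q7 -1.4332
```

Call:
{"method": "play_rows", "body": {
  "deltas": [0,0,0,0,0,0.01,0.14,0,0,0,0,0,0.022,0.14,0,0,0,0,0,0.022,0.14]
}}

```text
clock: 12.95
eef_pos: [536.5, -193.4, 42.8]
tool_rot: [3.141, -0.002, -0.431]
force: [-3.9, -3.1, 8.2]
width: 12.5
gripper_force: 34.2
```

```bash
python3 r.py
```

```text
t 13.05 pos [ 536.5 -193.4   42.8] yaw -0.4313 F [-4.8 -2.7  7.3] Tz 0.327 [0.326 0.273 0.381] w 12.51 gf 34.2 q7 -1.4471
```

Call:
{"method": "play_rows", "body": {
  "deltas": [0,0,0,0,0,-0.03,0.14,0,0,0,0,0,-0.06,0.14,0,0,0,0,0,-0.09,0.14,0,0,0,0,0,-0.12,0.14]
}}

```text
clock: 13.55
eef_pos: [536.4, -193.5, 42.8]
tool_rot: [3.141, -0.002, -0.312]
force: [-5.0, -2.1, 7.9]
width: 12.5
gripper_force: 28.5
```

```bash
python3 r.py
```

```text
t 13.65 pos [ 536.4 -193.5   42.8] yaw -0.3126 F [-4.  -3.3  8.1] Tz -0.064 [-0.096 -0.022 -0.075] w 12.57 gf 28.5 q7 -1.3697
```

Call:
{"method": "play_rows", "body": {
  "deltas": [0,0,0,0,0,-0.025,0.14,0,0,0,0,0,-0.05,0.14,0,0,0,0,0,-0.065,0.14]
}}

```text
clock: 14.02
eef_pos: [536.4, -193.5, 42.8]
tool_rot: [3.141, -0.002, -0.248]
force: [-5.0, -3.0, 7.1]
width: 12.3
gripper_force: 28.5
```

```bash
python3 r.py
```

```text
t 14.12 pos [ 536.4 -193.5   42.8] yaw -0.2479 F [-4.3 -2.9  7.8] Tz -0.094 [-0.14  -0.059 -0.083] w 12.72 gf 28.5 q7 -1.3279
```

Call:
{"method": "play_rows", "body": {
  "deltas": [0,0,0,0,0,-0.025,0.14,0,0,0,0,0,-0.05,0.14,0,0,0,0,0,-0.065,0.14]
}}

```text
clock: 14.5
eef_pos: [536.4, -193.5, 42.8]
tool_rot: [3.141, -0.002, -0.183]
force: [-4.9, -3.5, 8.4]
width: 12.7
gripper_force: 28.5
```

```bash
python3 r.py
```

```text
t 14.60 pos [ 536.4 -193.5   42.8] yaw -0.1829 F [-3.8 -3.   8.5] Tz -0.065 [-0.089 -0.093 -0.015] w 12.39 gf 28.5 q7 -1.2859
```

Call:
{"method": "play_rows", "body": {
  "deltas": [0,0,0,0,0,-0.025,0.14,0,0,0,0,0,-0.05,0.14,0,0,0,0,0,-0.065,0.14]
}}

```text
clock: 14.98
eef_pos: [536.4, -193.5, 42.8]
tool_rot: [3.141, -0.002, -0.118]
force: [-4.8, -3.2, 7.5]
width: 12.5
gripper_force: 28.5
```

```bash
python3 r.py
```

```text
t 15.07 pos [ 536.4 -193.5   42.8] yaw -0.1179 F [-3.5 -2.7  8.4] Tz -0.045 [-0.055 -0.025 -0.057] w 12.20 gf 28.5 q7 -1.2441
```

Call:
{"method": "play_rows", "body": {
  "deltas": [0,0,0,0,0,-0.025,0.14,0,0,0,0,0,-0.05,0.14,0,0,0,0,0,-0.065,0.14]
}}

```text
clock: 15.45
eef_pos: [536.4, -193.6, 42.8]
tool_rot: [3.14, -0.002, -0.053]
force: [-4.9, -3.1, 8.6]
width: 12.5
gripper_force: 29.2
```

```bash
python3 r.py
```

```text
t 15.55 pos [ 536.4 -193.6   42.8] yaw -0.0534 F [-4.1 -3.2  7.7] Tz -0.154 [-0.223 -0.134 -0.104] w 12.93 gf 29.2 q7 -1.2024
```

Call:
{"method": "play_rows", "body": {
  "deltas": [0,0,0,0,0,-0.01,0.14,0,0,0,0,0,-0.02,0.14,0,0,0,0,0,-0.028,0.14]
}}

```text
clock: 15.92
eef_pos: [536.3, -193.6, 42.8]
tool_rot: [3.14, -0.002, -0.026]
force: [-3.2, -3.4, 8.0]
width: 12.4
gripper_force: 33.0
```

```bash
python3 r.py
```

```text
t 16.02 pos [ 536.3 -193.6   42.8] yaw -0.0261 F [-3.6 -4.2  9. ] Tz -0.335 [-0.329 -0.319 -0.357] w 12.33 gf 32.9 q7 -1.1848
```

Call:
{"method": "play_rows", "body": {
  "deltas": [0,0,0,0,0,0.03,0.14,0,0,0,0,0,0.06,0.14,0,0,0,0,0,0.09,0.14,0,0,0,0,0,0.12,0.14,0,0,0,0,0,0.14,0.14]
}}

```text
clock: 16.65
eef_pos: [536.5, -193.5, 42.8]
tool_rot: [3.14, -0.002, -0.165]
force: [-3.4, -2.7, 7.3]
width: 12.7
gripper_force: 28.5
```

```bash
python3 r.py
```

```text
t 16.75 pos [ 536.5 -193.5   42.8] yaw -0.1649 F [-3.9 -2.8  8.6] Tz 0.059 [0.045 0.07  0.063] w 12.55 gf 28.5 q7 -1.2745
```

Call:
{"method": "play_rows", "body": {
  "deltas": [0,0,0,0,0,0.025,0.14,0,0,0,0,0,0.05,0.14,0,0,0,0,0,0.065,0.14]
}}

```text
clock: 17.12
eef_pos: [536.5, -193.5, 42.8]
tool_rot: [3.141, -0.002, -0.23]
force: [-3.7, -3.3, 8.4]
width: 12.5
gripper_force: 28.5
```

```bash
python3 r.py
```

```text
t 17.23 pos [ 536.5 -193.5   42.8] yaw -0.2299 F [-3.8 -3.   8. ] Tz 0.062 [0.103 0.064 0.019] w 12.53 gf 28.5 q7 -1.3164
```

Call:
{"method": "play_rows", "body": {
  "deltas": [0,0,0,0,0,0.025,0.14,0,0,0,0,0,0.05,0.14,0,0,0,0,0,0.065,0.14]
}}

```text
clock: 17.6
eef_pos: [536.5, -193.5, 42.8]
tool_rot: [3.141, -0.002, -0.295]
force: [-4.8, -2.9, 8.4]
width: 12.4
gripper_force: 28.7
```

```bash
python3 r.py
```

```text
t 17.70 pos [ 536.5 -193.5   42.8] yaw -0.2946 F [-3.6 -3.7  7.9] Tz 0.097 [0.103 0.101 0.088] w 12.40 gf 28.7 q7 -1.3582
```

Call:
{"method": "play_rows", "body": {
  "deltas": [0,0,0,0,0,0.015,0.14,0,0,0,0,0,0.03,0.14,0,0,0,0,0,0.045,0.14]
}}

```text
clock: 18.08
eef_pos: [536.5, -193.4, 42.8]
tool_rot: [3.141, -0.002, -0.339]
force: [-3.2, -3.1, 7.9]
width: 12.6
gripper_force: 33.9
```

```bash
python3 r.py
```

```text
t 18.18 pos [ 536.5 -193.4   42.8] yaw -0.3386 F [-4.  -3.6  7.9] Tz 0.302 [0.307 0.338 0.261] w 12.56 gf 33.8 q7 -1.3869
```

Call:
{"method": "play_rows", "body": {
  "deltas": [0,0,0,0,0,0.005,0.14,0,0,0,0,0,0.005,0.14,0,0,0,0,0,-0.03,0.14,0,0,0,0,0,-0.06,0.14,0,0,0,0,0,-0.09,0.14,0,0,0,0,0,-0.12,0.14,0,0,0,0,0,-0.135,0.14]
}}

```text
clock: 19.05
eef_pos: [536.3, -193.5, 42.8]
tool_rot: [3.141, -0.002, -0.205]
force: [-3.6, -3.1, 8.0]
width: 12.9
gripper_force: 28.5
```

```bash
python3 r.py
```

```text
t 19.15 pos [ 536.4 -193.5   42.8] yaw -0.2049 F [-3.7 -3.5  8. ] Tz -0.070 [-0.098 -0.102 -0.011] w 12.22 gf 28.5 q7 -1.3001
```

Call:
{"method": "play_rows", "body": {
  "deltas": [0,0,0,0,0,-0.025,0.14,0,0,0,0,0,-0.05,0.14,0,0,0,0,0,-0.068,0.14]
}}

```text
clock: 19.52
eef_pos: [536.4, -193.5, 42.8]
tool_rot: [3.141, -0.002, -0.137]
force: [-3.4, -3.9, 7.7]
width: 12.5
gripper_force: 28.5
```

```bash
python3 r.py
```

```text
t 19.62 pos [ 536.4 -193.6   42.8] yaw -0.1369 F [-3.5 -3.   7.5] Tz -0.092 [-0.136 -0.053 -0.086] w 12.43 gf 28.5 q7 -1.2562
```

Call:
{"method": "play_rows", "body": {
  "deltas": [0,0,0,0,0,-0.025,0.14,0,0,0,0,0,-0.05,0.14,0,0,0,0,0,-0.068,0.14]
}}

```text
clock: 20.0
eef_pos: [536.3, -193.6, 42.8]
tool_rot: [3.14, -0.002, -0.069]
force: [-3.6, -3.2, 8.4]
width: 12.7
gripper_force: 28.5
```

```bash
python3 r.py
```

```text
t 20.10 pos [ 536.4 -193.6   42.8] yaw -0.0689 F [-3.5 -3.3  7.1] Tz -0.055 [-0.057 -0.072 -0.034] w 12.29 gf 28.5 q7 -1.2124
```

Call:
{"method": "play_rows", "body": {
  "deltas": [0,0,0,0,0,-0.025,0.14,0,0,0,0,0,-0.05,0.14,0,0,0,0,0,-0.068,0.14]
}}

```text
clock: 20.48
eef_pos: [536.4, -193.6, 42.8]
tool_rot: [3.14, -0.001, -0.001]
force: [-2.9, -3.5, 8.0]
width: 12.5
gripper_force: 28.5
```

```bash
python3 r.py
```

```text
t 20.57 pos [ 536.4 -193.6   42.8] yaw -0.0010 F [-3.  -3.4  7.9] Tz -0.092 [-0.114 -0.048 -0.113] w 12.51 gf 28.5 q7 -1.1687
```

Call:
{"method": "play_rows", "body": {
  "deltas": [0,0,0,0,0,-0.025,0.14,0,0,0,0,0,-0.05,0.14,0,0,0,0,0,-0.068,0.14]
}}

```text
clock: 20.95
eef_pos: [536.3, -193.6, 42.8]
tool_rot: [3.14, -0.001, 0.067]
force: [-4.5, -2.7, 7.7]
width: 12.4
gripper_force: 28.5
```

```bash
python3 r.py
```

```text
t 21.05 pos [ 536.3 -193.6   42.8] yaw 0.0671 F [-3.4 -3.6  7. ] Tz -0.016 [-0.022 -0.042  0.015] w 12.61 gf 28.5 q7 -1.1249
```

Call:
{"method": "play_rows", "body": {
  "deltas": [0,0,0,0,0,-0.025,0.14,0,0,0,0,0,-0.05,0.14,0,0,0,0,0,-0.068,0.14]
}}

```text
clock: 21.42
eef_pos: [536.3, -193.6, 42.8]
tool_rot: [3.14, -0.001, 0.135]
force: [-4.1, -3.0, 7.7]
width: 12.4
gripper_force: 28.5
```

```bash
python3 r.py
```

```text
t 21.52 pos [ 536.4 -193.6   42.8] yaw 0.1352 F [-3.5 -3.5  7.1] Tz -0.068 [-0.097 -0.045 -0.061] w 12.40 gf 28.4 q7 -1.0811
```

Call:
{"method": "play_rows", "body": {
  "deltas": [0,0,0,0,0,-0.025,0.14,0,0,0,0,0,-0.05,0.14,0,0,0,0,0,-0.068,0.14]
}}

```text
clock: 21.9
eef_pos: [536.3, -193.7, 42.8]
tool_rot: [3.14, -0.001, 0.203]
force: [-4.3, -3.0, 8.3]
width: 12.6
gripper_force: 28.4
```

```bash
python3 r.py
```

```text
t 22.00 pos [ 536.4 -193.7   42.8] yaw 0.2032 F [-4.1 -4.1  8.5] Tz -0.047 [-0.108  0.041 -0.074] w 12.26 gf 28.4 q7 -1.0373
```

Call:
{"method": "play_rows", "body": {
  "deltas": [0,0,0,0,0,-0.025,0.14,0,0,0,0,0,-0.05,0.14,0,0,0,0,0,-0.068,0.14]
}}

```text
clock: 22.38
eef_pos: [536.3, -193.7, 42.8]
tool_rot: [3.14, -0.001, 0.271]
force: [-3.3, -3.9, 7.6]
width: 12.6
gripper_force: 28.4
```

```bash
python3 r.py
```

```text
t 22.48 pos [ 536.3 -193.7   42.8] yaw 0.2712 F [-3.4 -3.8  7.6] Tz -0.015 [-0.065  0.006  0.014] w 12.55 gf 28.4 q7 -0.9936
```

Call:
{"method": "play_rows", "body": {
  "deltas": [0,0,0,0,0,-0.025,0.14,0,0,0,0,0,-0.05,0.14,0,0,0,0,0,-0.068,0.14]
}}

```text
clock: 22.85
eef_pos: [536.4, -193.7, 42.8]
tool_rot: [3.14, -0.001, 0.339]
force: [-3.6, -3.3, 7.3]
width: 12.3
gripper_force: 28.4
```

```bash
python3 r.py
```

```text
t 22.95 pos [ 536.4 -193.7   42.8] yaw 0.3391 F [-4.2 -4.7  7.2] Tz -0.023 [-0.08  -0.014  0.024] w 12.78 gf 28.4 q7 -0.9498
```

Call:
{"method": "play_rows", "body": {
  "deltas": [0,0,0,0,0,-0.04,0.14,0,0,0,0,0,-0.1,0.14,0,0,0,0,0,-0.16,0.14,0,0,0,0,0,-0.22,0.14,0,0,0,0,0,-0.28,0.14,0,0,0,0,0,-0.34,0.14,0,0,0,0,0,-0.4,0.14,0,0,0,0,0,-0.45,0.14,0,0,0,0,0,-0.49,0.14,0,0,0,0,0,-0.51,0.14]
}}

```text
clock: 24.2
eef_pos: [536.4, -193.9, 42.8]
tool_rot: [3.139, 0.001, 0.849]
force: [-2.4, -4.2, 7.8]
width: 12.6
gripper_force: 28.2
```

```bash
python3 r.py
```

```text
t 24.30 pos [ 536.4 -193.9   42.8] yaw 0.8489 F [-2.9 -3.9  6.3] Tz -0.057 [-0.089 -0.026 -0.056] w 12.37 gf 28.2 q7 -0.6184
```

Call:
{"method": "play_rows", "body": {
  "deltas": [0,0,0,0,0,-0.03,0.14,0,0,0,0,0,-0.08,0.14,0,0,0,0,0,-0.14,0.14,0,0,0,0,0,-0.2,0.14,0,0,0,0,0,-0.26,0.14,0,0,0,0,0,-0.32,0.14,0,0,0,0,0,-0.38,0.14,0,0,0,0,0,-0.43,0.14,0,0,0,0,0,-0.46,0.14,0,0,0,0,0,-0.47,0.14]
}}

```text
clock: 25.55
eef_pos: [536.6, -194.0, 42.8]
tool_rot: [3.14, 0.002, 1.319]
force: [-2.7, -4.4, 6.8]
width: 12.4
gripper_force: 28.0
```

```bash
python3 r.py
```

```text
t 25.65 pos [ 536.6 -194.    42.8] yaw 1.3187 F [-2.5 -4.4  6.8] Tz -0.065 [-0.066 -0.034 -0.093] w 12.31 gf 28.0 q7 -0.3048
```

Call:
{"method": "play_rows", "body": {
  "deltas": [0,0,0,0,0,0,0.2,0,0,0,0,0,0,0.3,0,0,0,0,0,0,0.4,0,0,0,0,0,0,0.4,0,0,-20,0,0,0,0.4,0,0,-60,0,0,0,0.6,0,0,-100,0,0,0,1,0,0,-140,0,0,0,1,0,0,-140,0,0,0,1]
}}

```text
clock: 26.78
eef_pos: [538.2, -192.6, 184.3]
tool_rot: [3.135, -0.0, 1.32]
force: [1.0, -0.5, 0.2]
width: 85.5
gripper_force: 0.0
```

```bash
python3 r.py
python3 - <<'E'
from h import *
im=get_image('top');save('t2',cv2.resize(im[130:250,340:480],None,fx=4,fy=4,interpolation=cv2.INTER_CUBIC))
w=get_image('wrist');save('w3',w)
a=cv2.resize(w,(400,250));b=cv2.resize(im[130:250,340:480],(400,343),interpolation=cv2.INTER_CUBIC)
save('both',np.vstack([a,b]))
print(delta([635.5,-210.1,150],1.319),delta([635.5,-210.1,50],1.319))
E
```

```text
t 26.88 pos [ 535.7 -192.3  181.1] yaw 1.3199 F [ 0.   0.4 -0.2] Tz 0.011 [ 0.001 -0.013  0.043] w 85.19 gf 0.0 q7 -0.2186
(array([  7.6, 101.9,  29.7]), array([-0.003, -0.   ,  0.001])) (array([  7.6, 102.1, 129.7]), array([-0.003, -0.   ,  0.001]))
```

View pics/both.png

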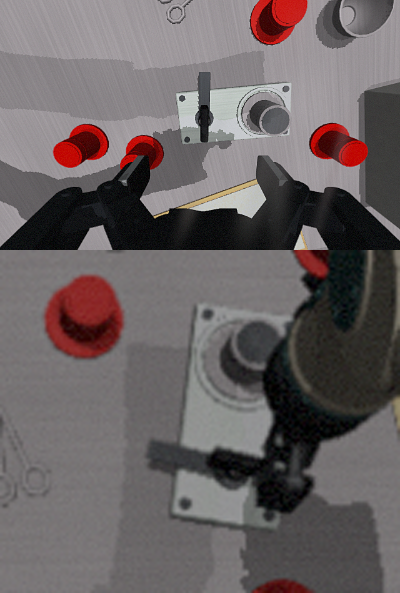

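The tongue now stands a quarter turn open, pointing left of the holder, and the jar is still in its socket. I'll go to the jar.

Call:
{"method": "play_rows", "body": {
  "deltas": [2,30,0,0,0,0,1,4,65,10,0,0,0,1,7,102,30,0,0,0,1,7,102,30,0,0,0,1,7,102,30,0,0,0,1]
}}

```text
clock: 27.6
eef_pos: [635.2, -210.5, 150.0]
tool_rot: [-3.138, -0.0, 1.32]
force: [-0.6, 0.0, 0.7]
width: 85.1
gripper_force: 0.0
```

Run:
```python
from h import *
print(delta([635.5,-210.1,50],1.319), read_state()['eef_pos'])
```

```text
(array([  0.4,   0.5, 100. ]), array([-0.003, -0.   ,  0.001])) [ 635.2026715  -210.48844727  149.98276519]
```

Call:
{"method": "play_rows", "body": {
  "deltas": [0,0,40,0,0,0,1,0,0,75,0,0,0,1,0,0,95,0,0,0,1,0,0,100,0,0,0,1,0,0,100,0,0,0,0.7,0,0,100,0,0,0,0.55,0,0,100,0,0,0,0.45,0,0,100,0,0,0,0.4,0,0,100,0,0,0,0.4,0,0,100,0,0,0,0.4]
}}

```text
clock: 28.85
eef_pos: [637.4, -211.2, 53.1]
tool_rot: [3.139, 0.0, 1.32]
force: [-0.9, 0.8, 5.5]
width: 43.7
gripper_force: 61.9
```

```bash
python3 r.py
```

```text
t 28.95 pos [ 637.4 -211.2   53.1] yaw 1.3196 F [-1.6 -0.6  6.2] Tz -0.029 [-0.039 -0.024 -0.023] w 43.56 gf 61.9 q7 -0.2573
```

Call:
{"method": "play_rows", "body": {
  "deltas": [0,0,-8,0,0,0,0.4,0,0,-20,0,0,0,0.4,0,0,-40,0,0,0,0.4,0,0,-65,0,0,0,0.4,0,0,-90,0,0,0,0.4,0,0,-105,0,0,0,0.4,0,0,-110,0,0,0,0.4,0,0,-110,0,0,0,0.4]
}}

```text
clock: 29.95
eef_pos: [636.3, -211.0, 161.2]
tool_rot: [-3.141, 0.0, 1.32]
force: [-0.3, -0.2, -3.1]
width: 44.0
gripper_force: 61.4
```

```bash
python3 r.py
python3 - <<'E'
from h import *
im=get_image('side');save('s3',im)
print(delta([563,176,160],1.319))
E
```

```text
t 30.05 pos [ 635.9 -210.9  160.3] yaw 1.3198 F [ 0.6 -0.3 -3.3] Tz -0.003 [-0.008 -0.038  0.036] w 43.61 gf 61.4 q7 -0.2125
(array([ 356.6, -166.7,    0.6]), array([-0.002, -0.   ,  0.001]))
```

View pics/s3.png

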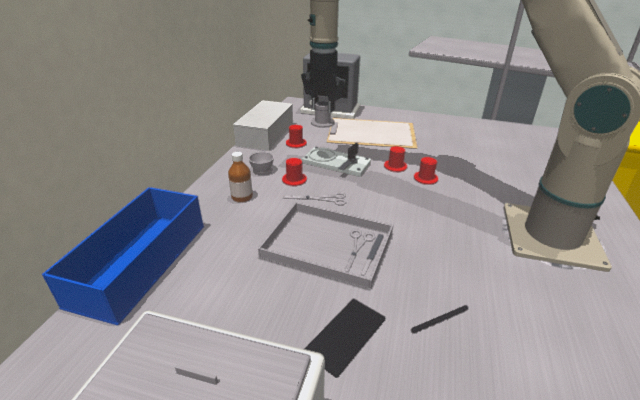

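Side view: the jar hangs upright in the gripper at (322,115), the socket is empty and the tongue is open. I'll carry it over the tray and cross-check the tray pose from the side view.

Call:
{"method": "play_rows", "body": {
  "deltas": [20,-9,0,0,0,0,0.4,60,-28,0,0,0,0,0.4,105,-49,0,0,0,0,0.4,150,-70,0,0,0,0,0.4,195,-91,0,0,0,0,0.4,240,-112,0,0,0,0,0.4,285,-133,0,0,0,0,0.4,325,-152,0,0,0,0,0.4,348,-163,0,0,0,0,0.4,357,-167,0,0,0,0,0.4]
}}

```text
clock: 31.35
eef_pos: [561.6, 179.9, 161.3]
tool_rot: [-3.14, -0.001, 1.324]
force: [0.7, -0.3, -3.1]
width: 43.6
gripper_force: 61.5
```

```bash
python3 r.py
python3 - <<'E'
from h import *
np.set_printoptions(precision=1,suppress=True)
cs=camera_info('side');ct=camera_info('top')
a=[(298,206),(393,238),(375,283),(262,248)]
b=[(312,174),(303,272),(227,264),(237,169)]
print(onplane(cs,a,30))
o,d=ray(cs,a);O,D=ray(ct,b)
for x,y in zip(d,D):
    t=np.linalg.lstsq(np.c_[x,-y],O-o,rcond=None)[0];print((o+x*t[0]+O+y*t[1])/2)
print(read_state()['eef_pos'])
im=get_image('top');save('t4',cv2.resize(im[140:290,200:340],None,fx=4,fy=4,interpolation=cv2.INTER_CUBIC))
E
```

```text
t 31.45 pos [562.6 177.9 161.2] yaw 1.3223 F [-0.4 -0.3 -2.7] Tz -0.014 [-0.006 -0.006 -0.031] w 43.94 gf 61.5 q7 -0.8477
[[611.3  97.3  30. ]
 [370.9 155.4  30. ]
 [387.9 300.7  30. ]
 [634.6 266.3  30. ]]
[621.9  76.3  15.1]
[376.6 100.9 -13.2]
[394.  286.5  16. ]
[635.9 265.4  29.2]
[562.6 177.9 161.2]
```

View pics/t4.png

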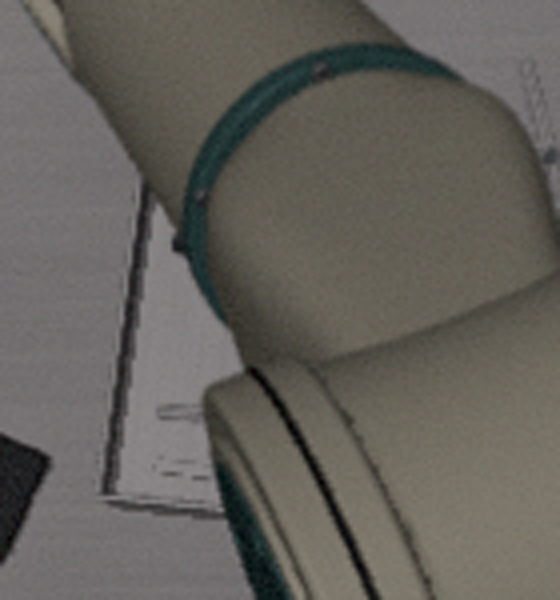

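Top view is mostly hidden by the arm; the tray's left edge (pixels 105–145, crop) matches the earlier pose. I'll lower the jar.

Call:
{"method": "play_rows", "body": {
  "deltas": [0,0,20,0,0,0,0.4,0,0,50,0,0,0,0.4,0,0,80,0,0,0,0.4,0,0,105,0,0,0,0.4,0,0,115,0,0,0,0.4,0,0,117,0,0,0,0.4,0,0,117,0,0,0,0.4]
}}

```text
clock: 32.38
eef_pos: [564.3, 176.1, 45.1]
tool_rot: [3.14, -0.001, 1.319]
force: [-0.3, -0.1, -3.1]
width: 43.4
gripper_force: 61.5
```

```bash
python3 r.py
```

```text
t 32.48 pos [564.3 176.4  45.4] yaw 1.3196 F [ 0.6 -0.2 -2.9] Tz -0.023 [-0.006 -0.031 -0.032] w 43.57 gf 61.5 q7 -0.9114
```

Call:
{"method": "play_rows", "body": {
  "deltas": [0,0,1.5,0,0,0,0.4,0,0,3,0,0,0,0.4,0,0,4.5,0,0,0,0.4,0,0,4.5,0,0,0,0.4]
}}

```text
clock: 32.98
eef_pos: [563.4, 176.3, 39.6]
tool_rot: [-3.141, 0.0, 1.32]
force: [0.3, -1.8, -3.0]
width: 43.5
gripper_force: 61.5
```

```bash
python3 r.py
```

```text
t 33.08 pos [563.5 176.3  39.8] yaw 1.3199 F [ 0.3  0.1 -2.7] Tz 0.044 [0.055 0.032 0.043] w 43.56 gf 61.5 q7 -0.9137
```

Not yet in contact; I'll go on in half-millimetre steps.

Call:
{"method": "play_rows", "body": {
  "deltas": [0,0,0.5,0,0,0,0.4,0,0,1,0,0,0,0.4,0,0,1.5,0,0,0,0.4,0,0,1.5,0,0,0,0.4]
}}

```text
clock: 33.58
eef_pos: [563.5, 176.3, 39.0]
tool_rot: [3.141, 0.0, 1.32]
force: [-1.0, -1.1, 5.5]
width: 43.9
gripper_force: 62.4
```

```bash
python3 r.py
```

```text
t 33.67 pos [563.5 176.3  39. ] yaw 1.3198 F [-2.3 -0.8  5.3] Tz 0.002 [-0.029 -0.012  0.046] w 43.41 gf 62.4 q7 -0.9145
```

Call:
{"method": "play_rows", "body": {
  "deltas": [0,0,0,0,0,0,0.55,0,0,0,0,0,0,0.65,0,0,0,0,0,0,0.8,0,0,0,0,0,0,0.95,0,0,0,0,0,0,0.95,0,0,-25,0,0,0,0.95,0,0,-65,0,0,0,0.95,0,0,-115,0,0,0,0.95,0,0,-150,0,0,0,0.95,0,0,-150,0,0,0,0.95]
}}

```text
clock: 34.92
eef_pos: [565.4, 177.1, 191.5]
tool_rot: [3.136, -0.004, 1.32]
force: [0.1, -0.1, -0.1]
width: 81.3
gripper_force: 0.0
```

```bash
python3 r.py
python3 - <<'E'
from h import *
im=get_image('side');save('s5',cv2.resize(im[130:310,230:430],None,fx=3,fy=3,interpolation=cv2.INTER_CUBIC))
E
```

```text
t 35.02 pos [563.3 176.  188.2] yaw 1.3196 F [-0.2  0.3  0. ] Tz 0.010 [ 0.001  0.042 -0.011] w 81.20 gf 0.0 q7 -0.8360
```

View pics/s5.png

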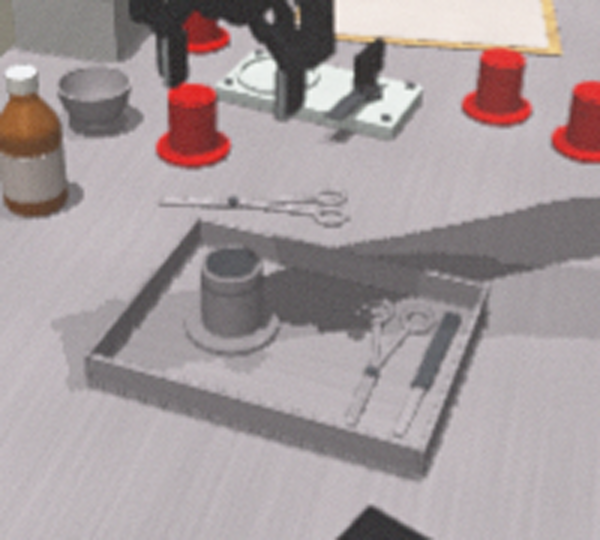

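The jar stands upright on the bare half of the tray at crop (233,295). The tongue is open, the gripper is clear and nothing else has moved, so I'm handing in.

```bash
python3 -c "from h import *; print(finish_job())"
```

```text
the job is handed in; nothing more can be done
None
```

The job is handed in: two full rocks freed the knob, the tongue is left open about 1.48 rad, and the jar stands upright and released on the tray's bare half; the hand-in gave no verdict.

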